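# Level the clip-on bamboo board with its sprung levelling foot

### The job

Seat the spirit level in the cradle on the bamboo board and let go of it. Then take the round knob of the levelling foot, press it down until the foot stands firmly on its pad, and with the board pressed down turn the knob until the bubble sits in the middle, between its two lines. Finish while still holding the knob pressed down, with the bubble centred; do not let go, and leave the other things on the counter where they are.

Things in the scene. Friction and masses are not known exactly. Their poses are not given: they have to be found in the camera images.
- level_mid (a point): Centre of the loose spirit level, half-way up its metal bar: 170 (its own x) x 26 (y) x 34 mm (z, up), 0.22 kg, ends covered in rubber; a vial on its top adds 6 mm. It stands on its base on the counter. Grasp it across its 26 mm width; either way round fits the cradle.
- bubble (a joint): Where the bubble is along the vial on top of the level, m: 0 = midway between the vial's two black lines (13 mm either side of the middle), positive towards the level's own +x end, ends of travel -0.022 and 0.022. The bubble is 18 mm long, pale, and moves towards the higher end, 0.73 mm for each milliradian of tilt of the level; it takes about 1.5 s to settle.
- cradle (a point): Centre of the cradle's floor, the board's top face; axes of the board: x across, y along the cradle away from the knob, z up. Two plastic U-shaped saddles with 12 mm high walls, 178 mm (y) x 34 mm (x) inside, take the level's ends, so it lies along y with its base on the board; the 130 mm between the saddles are open for fingers.
- stand: Fixed metal base under the bamboo board (240 in x, 300 in y, 18 mm thick, top 63 mm above the counter when level); origin on the counter under the board's centre. The board hinges on a clip along its +y edge, 165 mm from the centre; springs hold its -y (knob) end 6 mm above level unless pressed. Turntable on the board: 140 mm across, 22 mm high, centre 40 mm in +x, 40 mm in +y.
- knob_top (a point): Centre of the top of the levelling foot's round black knob, at the board's free (-y) end. Grip part 40 mm across, 36 mm tall below this point, then a 54 mm wide skirt, 5 mm thick. Knob, screw and foot are one piece and go down together when pressed: with the foot on its pad the knob's top is 121 mm above the counter and stays so while it is turned (the board rises or sinks instead).
- knob_turn (a joint): Turn of the knob, rad, growing clockwise seen from above, range -2.6 to 1.6. Clockwise screws the foot out below the board, 4 mm per rad, which raises the knob end, 14 milliradians of tilt per rad, once the foot is on its pad. At the start it is screwed in too far (-1.9 to -0.7): pressed down, the knob end is low. It turns stiffly (0.06 N m) and stays where left.
- foot_tip (a point): Lowest point of the foot at the bottom of the screw, under the knob, 115 mm below the knob's top. Unpressed it hovers 8 to 14 mm above the pad at the start. Pressing the knob down takes it to the pad against the springs, with 4 to 9 N; push on to about 15 N to stand it firmly.
- pad_top (a point): Top centre of the rubber pad, 48 mm across and 6 mm high, on the counter under the foot.
- jar: small glass jar with screw cap, 56 mm across, 65 mm tall, a bystander standing on the counter; origin at the centre of its underside
- well_a: white ceramic mixing well (small bowl), 76 mm across, 28 mm tall, a bystander standing on the counter; origin at the centre of its underside
- well_b: second identical ceramic mixing well, a bystander standing on the counter; origin at the centre of its underside
- burnisher: steel burnishing tool with dark wooden handle, 166 mm long, lying, a bystander standing on the counter; origin at the centre of its underside
- block: hard silicone block 60 x 40 x 28 mm, a bystander standing on the counter; origin at the centre of its underside
- level: The spirit level as a whole; origin at the centre of its underside, axes as for its centre.
- knob: The knob as a whole; origin at the centre of its underside, 41 mm below its top, z up; it turns with the knob.

How it is judged (in metres and radians):
On the way, in this order (a step that is already met when the one before it is completed fails the run):
1. the spirit level lies in the cradle and is let go (x of level_mid in the frame of cradle between -0.006 and 0.006 m and y of level_mid in the frame of cradle between -0.006 and 0.006 m and z of level_mid in the frame of cradle between 0.013 and 0.021 m and angle between the x axis of level_mid and the y axis of cradle, either way round below 0.06 rad and angle between level_mid's own z axis and vertical below 0.08 rad and contact force between each of the fingers, the arm and level below 0.2 N), for 0.3 s.
2. the knob is held and pressed down, the foot on its pad (z of foot_tip in the frame of pad_top below 0.0015 m and contact force between any of the fingers, the arm and knob above 1 N), for 0.2 s.
At the end, for the whole second after the job is handed in: The level lies untouched in the cradle (centre within 6 mm along and across, base on the board, in line within 0.06 rad), the robot still holds the knob pressed with the foot less than 1.5 mm from the pad, and the bubble is within 4.5 mm of the middle (all of step 1 and all of step 2 and value of joint bubble between -0.0045 and 0.0045 m); the arm keeps its last pose, push and grip.
It fails at once if a bystander is moved more than 40 mm (distance of any of jar, well_a, well_b, burnisher, block from where it was at the start of the episode above 0.04 m).
It also fails if it takes over 64 s, if anything falls off the work surface, if the arm or the gripper's body presses on something with over 40 N, if the wrist force passes 120 N, or if a joint passes its speed limit or range.

### The arm

A 6-joint arm with a two-finger parallel gripper is mounted at the origin on the work surface. World frame = base frame: x ahead of the robot, y to its left, z up, the work surface at z = 0. Lengths are in mm, angles in rad, forces in N, time in s.
With the tool pointing down it reaches from about 400 to 925 mm from the base axis. Payload 12.5 kg.
Tool frame: the origin (TCP) lies at the very end of the fingers, on their centre line; the grasp point (between the pads) lies env.hold_point_z behind it (env.hold_point_z is the distance from the TCP to the grasp point, in mm); y points along the fingers, z is the direction in which the jaws open and shut, and the axes are right-handed (so a half turn about y gives the same grasp; the last joint's range is limited). The gripper opens to 95 mm and grips with 3 to 60 N. Pads are 20 mm wide; open, the fingers measure 119 mm over their backs; the gripper's body (75 mm by 180 mm) begins 59 mm behind the grasp point.
Start: joints at [-0.106, 0.491, 1.559, -0, 1.092, -0.106], TCP at [625.017, 0.021, 214.661] pointing down, gripper open.
Joint ranges: [-3.1, 3.1], [-0.84, 2.19], [0.05, 2.79], [-1.13, 4.28], [0.06, 2.93], [-2.69, 2.69]. Speed limits (rad/s): [2.22, 2.22, 2.79, 3.14, 3.14, 3.14].

### API

Orientations are given as [roll, pitch, yaw] about the fixed x, y, z axes, in that order (R = Rz(yaw) Ry(pitch) Rx(roll)).
In Python, from cell import env gives the robot as it stands.
- The arm moves only by the shell command python3 -m inch 'ROWS'. ROWS is JSON, one flat list of numbers, 7 for each row, row after row: the shift along the tool's x, y, z in m, then the turn, a rotation vector about the tool's x, y, z in degrees, then the closure, from -1 (fully open) to 1 (shut). In form: [tx, ty, tz, ax, ay, az, hand, tx, ty, tz, ax, ay, az, hand, ...]. A call has 1 to 10 rows; each row shifts and turns the commanded pose from where the row before left it, along the tool's axes as they then stand; what a row does not reach is not made up. A row lasts 1/10 s, in which the tool goes at most 50 mm and 8.59 degrees, less where a joint would pass 70% of its speed; a pose out of reach is approached as far as the arm can. A call is refused whole if a number of a shift passes 0.05 or a number of a turn 8.59, either way. A call with a gripper value outside its range is refused whole. The fingers move at their own pace and stop on an object; the grip force is fixed at half the most. Time passes only in rows, so rows that do not move let the fingers close. It gives the time, the measured TCP pose, the force and the opening at its end, in the units of the state.
- env.state(): the state, without advancing time (a new reading comes with each control period).
- env.read_camera(name): name is "scene" or "side" or "wrist"; returns a dict with "pixels" (384x512x3 uint8, blue, green, red), "depth" (384x512 float32, mm along the optical axis (not along the pixel's ray), 0 where there is no reading), "mtx" (3x3 intrinsics, pixels), "R" (3x3) and "t" (3): a world point X has camera coordinates R X + t. Camera axes: x right, y down, z forward; pixel columns grow to the right and rows downward; lengths in mm; the calibration is good to about 2 mm. The wrist camera is an equidistant fisheye: a pixel r from the principal point sees the ray r / f radians off the axis. A picture is of the moment at which its call begins.
- env.job_done(): hands the job in, once; it reports no verdict.
The state is a dict: "t": time; "joints": joint angles; "qvel": joint speeds; "tau": joint torques, N m; "eef_pos": TCP position; "tcp_rot": TCP orientation; "ft_force": force on the tool from outside, world axes, zero at the start; "moment": the same for the moment, N m; "opening": opening from 0.0 (shut) to 1.0 (fully open).
Only numpy, scipy, OpenCV 4.12 (cv2) and the standard library are available. Lean on these libraries where they do the work, as an engineer would, in place of code of your own. Each camera call takes 0.05 s, during which the arm holds its last target.

## Working session

There is one attempt and no reset: what is moved stays moved. The work goes in short steps, Python scripts to look and compute and a shell command to move; the robot and the scene stay as the last step left them, time stands still between calls to the robot, and variables do not carry over. Pictures are saved under pics/ and viewed, and the job is handed in when it is done.

```bash
ls; mkdir -p pics
cat > h.py <<'E'
from cell import env
import numpy as np, cv2
def snap(n,fn):
    c=env.read_camera(n); cv2.imwrite('pics/'+fn,c['pixels']); np.savez('pics/'+fn[:-4]+'.npz',**c); return c
E
python3 - <<'E'
from h import *
for n in ['scene','side','wrist']:
    c=snap(n,n+'0.png'); print(n,c['mtx'].tolist(),c['R'].round(3).tolist(),c['t'].round(1).tolist(), (-c['R'].T@c['t']).round(0))
print(env.state(),env.hold_point_z)
E
```

```text
pics
scene [[450.01332102939824, 0.0, 256.2299602011318], [0.0, 450.01332102939824, 192.07713935280327], [0.0, 0.0, 1.0]] [[0.639, 0.769, 0.024], [0.414, -0.318, -0.853], [-0.648, 0.555, -0.521]] [-306.0, -124.0, 1538.0] [1244. -657.  703.]
side [[426.2091958996762, 0.0, 251.10593114491385], [0.0, 426.2091958996762, 193.95284022392144], [0.0, 0.0, 1.0]] [[0.997, -0.079, -0.021], [-0.071, -0.709, -0.702], [0.04, 0.701, -0.712]] [-509.6, 72.6, 1244.3] [ 463. -861.  926.]
wrist [[297.3186396354542, 0.0, 254.4289972954928], [0.0, 297.3186396354542, 192.40937918163525], [0.0, 0.0, 1.0]] [[1.0, -0.001, -0.0], [-0.001, -0.972, 0.235], [-0.0, -0.235, -0.972]] [-623.8, -25.6, 388.3] [624.  66. 383.]
{'t': 0.15, 'joints': array([-1.05611180e-01,  4.91438698e-01,  1.55929126e+00, -1.94376720e-05,
        1.09167638e+00, -1.05609812e-01]), 'qvel': array([ 3.41519570e-05, -1.15700266e-03, -1.00167716e-04,  4.59993828e-04,
        1.19059360e-03,  1.47084590e-03]), 'tau': array([ 3.16444048e-04, -6.12899423e+01, -2.58276522e+01,  6.91918633e-02,
        4.73701756e-02, -5.07232733e-05]), 'eef_pos': array([6.24838394e+02, 2.81513552e-02, 2.14191314e+02]), 'tcp_rot': array([-1.57160729e+00,  6.86274396e-05, -1.57078875e+00]), 'ft_force': array([-0.07686185, -0.09764425,  0.32931266]), 'moment': array([-0.03559632, -0.01719577,  0.07953335]), 'opening': 0.9971022932549186} 18.8
```

View pics/scene0.png

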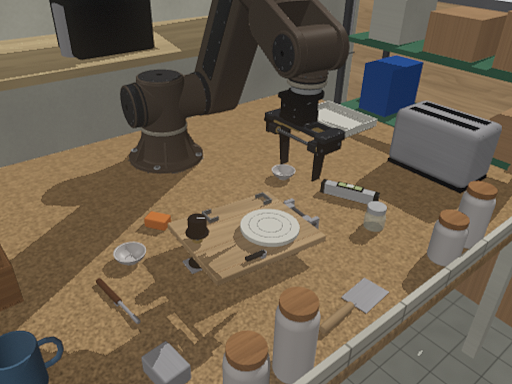

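View pics/side0.png

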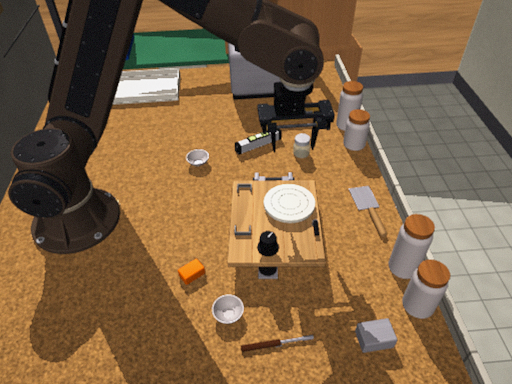

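View pics/wrist0.png

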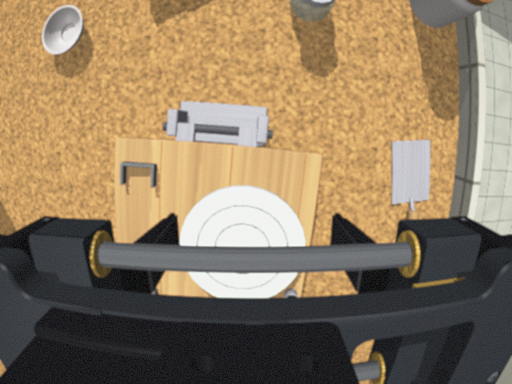

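The side view shows the level around (258,142), the jar at (302,145), saddles at (244,188) and (243,231), and the knob at (268,240). The wrist camera sees only the upper saddle. I'll zoom in next.

Run:
```python
from h import *
a=np.load('pics/side0.npz')['pixels'];b=np.load('pics/scene0.npz')['pixels']
cv2.imwrite('pics/za.png',cv2.resize(a[120:285,220:330],None,fx=3.6,fy=3.6,interpolation=cv2.INTER_CUBIC))
cv2.imwrite('pics/zb.png',cv2.resize(b[165:285,165:395],None,fx=3.4,fy=3.4,interpolation=cv2.INTER_CUBIC))
```

```text
(no output)
```

View pics/za.png

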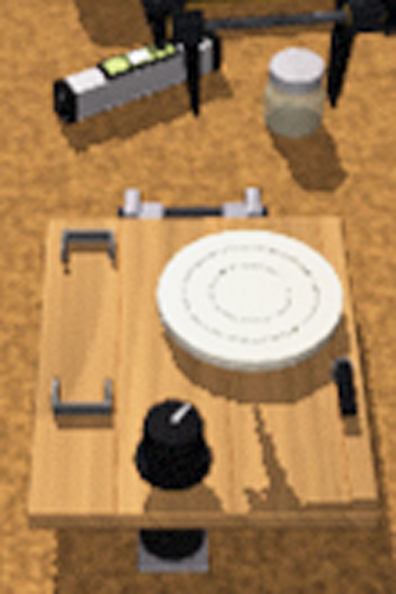

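View pics/zb.png

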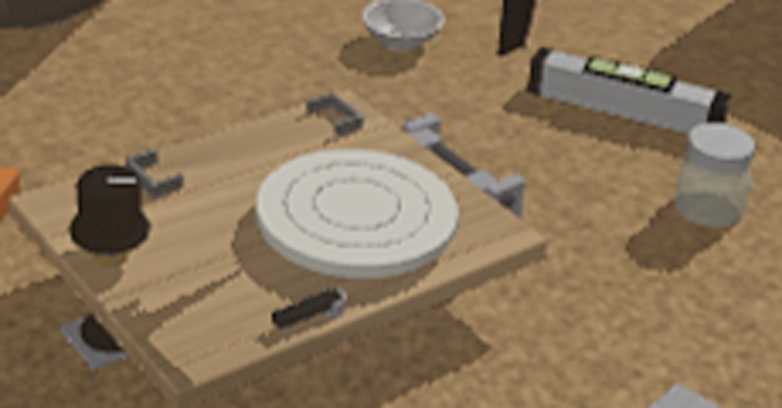

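Zoomed, za.png shows the level intact with its dark rubber ends at (65,100) and (217,50), the saddles at (88,242) and (82,395), and the knob with its white pointer at (180,410). I'll get positions from the depth data.

```bash
cat >> h.py <<'E'
def cloud(c):
    v,u=np.mgrid[0:384,0:512]; d=c['depth'].astype(float)
    K=c['mtx']; P=np.stack([(u-K[0,2])/K[0,0]*d,(v-K[1,2])/K[1,1]*d,d],-1)
    W=(P-c['t'])@c['R']; W[d==0]=np.nan
    return W
def ray(c,u,v,z):
    K=c['mtx']; o=-c['R'].T@c['t']; d=c['R'].T@np.array([(u-K[0,2])/K[0,0],(v-K[1,2])/K[1,1],1.])
    return o+d*(z-o[2])/d[2]
E
python3 - <<'E'
from h import *
for n,reg in [('side',(240,130,285,160)),('scene',(318,175,385,210))]:
    c=np.load(f'pics/{n}0.npz'); W=cloud(c); x0,y0,x1,y1=reg
    p=W[y0:y1,x0:x1].reshape(-1,3); col=c['pixels'][y0:y1,x0:x1].reshape(-1,3)
    print(n,'counter z',np.nanmedian(p[:,2][p[:,2]<15]))
    s=(p[:,2]>29)&(p[:,2]<45)
    q=p[s][:,:2].astype(np.float32); lab=np.zeros((384,512),np.uint8)
    m=((W[...,2]>29)&(W[...,2]<46)).astype(np.uint8); m2=np.zeros_like(m); m2[y0:y1,x0:x1]=m[y0:y1,x0:x1]
    k,l,st,ce=cv2.connectedComponentsWithStats(m2)
    for i in range(1,k):
        if st[i,4]>20:
            q=W[l==i][:,:2].astype(np.float32); print(st[i],cv2.minAreaRect(q),W[l==i].mean(0).round(1))
# knob, saddles, pixels by za/zb
c=np.load('pics/side0.npz');d=np.load('pics/scene0.npz')
for n,c in [('side',c),('scene',d)]:
    W=cloud(c); 
    m=(W[...,2]>118)&(W[...,2]<150)&(W[...,0]>350)&(W[...,0]<700)&(W[...,1]<-100)
    q=W[m]; print(n,'knob',m.sum(),q.mean(0),np.percentile(q,[2,50,98],axis=0).round(1).tolist())
    g=c['pixels'].astype(int)
    b=(W[...,2]>48)&(W[...,2]<75)&(g[...,2]-g[...,0]>40)
    q=W[b]; q=q[(np.abs(q[:,0]-550)<220)]; print('board',cv2.minAreaRect(q[:,:2].astype(np.float32)))
    A=np.c_[q[:,:2],np.ones(len(q))]
    for _ in range(5):
        s=np.linalg.lstsq(A,q[:,2],rcond=None)[0]; r=q[:,2]-A@s; k=abs(r)<3*1.0+1; A=A[k];q=q[k]
    print(s,cv2.minAreaRect(q[:,:2].astype(np.float32)))
E
```

```text
side counter z 0.050410810248041414
[240 131  31  16 196] ((546.9249877929688, 282.2884216308594), (123.91971588134766, 29.773391723632812), 23.666433334350586) [544.9 278.3  35.6]
scene counter z -0.5217102223153043
[321 179  59  19 359] ((558.9000854492188, 288.66693115234375), (169.59178161621094, 34.17876052856445), 25.159683227539062) [562.6 287.2  34.3]
side knob 224 [ 536.48109081 -227.99221364  129.24718943] [[517.8, -244.2, 119.4], [536.9, -228.5, 130.3], [555.1, -207.4, 133.8]]
board ((630.1116943359375, 546.3104248046875), (1617.5374755859375, 240.27679443359375), 84.59923553466797)
[-2.23587236e-03 -2.10402987e-02  6.53635576e+01] ((569.670166015625, -91.31195068359375), (336.62127685546875, 239.82574462890625), 84.56466674804688)
scene knob 228 [ 541.37988899 -226.8230602   127.87338074] [[519.5, -243.6, 118.7], [542.3, -227.3, 129.6], [556.4, -206.9, 132.0]]
board ((541.1912841796875, -184.44454956054688), (892.0008544921875, 288.88507080078125), 80.98926544189453)
[-3.06489514e-03 -1.97548182e-02  6.53564890e+01] ((532.8621215820312, -281.921875), (676.0056762695312, 268.763427734375), 78.3734130859375)
```

Run:
```python
from h import *
for n,s in [('side',[-2.236e-3,-2.104e-2,65.36]),('scene',[-3.065e-3,-1.975e-2,65.36])]:
    c=np.load(f'pics/{n}0.npz'); W=cloud(c); g=c['pixels'].astype(int)
    h=W[...,2]-(W[...,:2]@s[:2]+s[2])
    top=(abs(h)<2.5)&(W[...,0]>380)&(W[...,0]<700)&(W[...,1]>-260)&(W[...,1]<90)&(g[...,2]-g[...,0]>30)
    k,l,st,ce=cv2.connectedComponentsWithStats(top.astype(np.uint8)); i=1+np.argmax(st[1:,4])
    q=W[l==i]; print(n,'board top',cv2.minAreaRect(q[:,:2].astype(np.float32)))
    m=(h>3.5)&(h<16)&(W[...,0]>400)&(W[...,0]<540)&(W[...,1]>-190)&(W[...,1]<80)&(g.max(-1)<140)
    k,l,st,ce=cv2.connectedComponentsWithStats(m.astype(np.uint8))
    for i in range(1,k):
        if st[i,4]>8: q=W[l==i]; print(st[i],cv2.minAreaRect(q[:,:2].astype(np.float32)),h[l==i].max(), q.mean(0).round(1), q.min(0).round(),q.max(0).round())
    print('edge probes')
a=np.load('pics/side0.npz')['pixels'];b=np.load('pics/scene0.npz')['pixels']
A=cv2.resize(a[180:240,225:262],None,fx=9,fy=9,interpolation=cv2.INTER_CUBIC)
B=cv2.resize(b[190:225,198:275],None,fx=9,fy=9,interpolation=cv2.INTER_CUBIC)
cv2.imwrite('pics/zc.png',A);cv2.imwrite('pics/zd.png',B)
w=np.load('pics/wrist0.npz')['pixels'];cv2.imwrite('pics/ze.png',cv2.resize(w[90:220,100:330],None,fx=3.4,fy=3.4,interpolation=cv2.INTER_CUBIC))
```

```text
side board top ((568.1981201171875, -108.40618896484375), (302.4239501953125, 239.63294982910156), 84.47520446777344)
[237 184  14   8  37] ((488.2701110839844, 15.70872688293457), (42.82867431640625, 20.641948699951172), 30.909299850463867) 14.7370522310123 [488.9  15.6  72. ] [473.  -4.  67.] [511.  24.  79.]
[235 227  16   9  51] ((478.36785888671875, -154.0548553466797), (21.313291549682617, 38.99351501464844), 86.29893493652344) 13.703457442504316 [ 475.4 -159.3   76.4] [ 458. -164.   71.] [ 498. -142.   81.]
edge probes
scene board top ((567.2842407226562, -108.12449645996094), (300.638916015625, 243.57321166992188), 84.84017181396484)
[255 193  17  12  82] ((493.4010009765625, 9.729532241821289), (26.473665237426758, 44.81938171386719), 84.61384582519531) 13.745074667127227 [493.4  12.   72.3] [471.  -5.  67.] [515.  24.  77.]
[202 209  17  14  94] ((477.6856689453125, -149.4509735107422), (26.542722702026367, 46.11360168457031), 83.5681381225586) 14.226419363591845 [ 479.6 -152.3   75.9] [ 454. -164.   70.] [ 501. -134.   81.]
edge probes
```

View pics/zc.png

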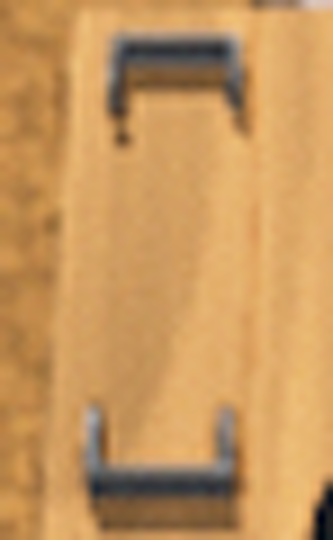

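View pics/zd.png

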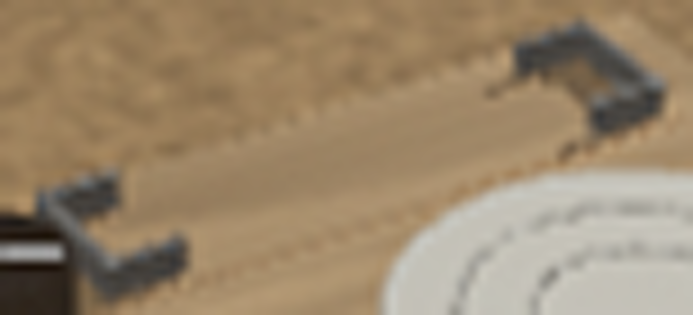

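Run:
```python
from h import *
c=np.load('pics/side0.npz')
f=lambda x,y:(225+x/9-.44,180+y/9-.44)
P=[ray(c,*f(*p),z) for p,z in [((115,40),77),((240,40),77),((88,472),80.5),((236,472),80.5)]]
for p in P: print(p.round(1))
print(np.mean(P,0))
d=np.load('pics/scene0.npz'); g=lambda x,y:(198+x/9-.44,190+y/9-.44)
P=[ray(d,*g(*p),z) for p,z in [((580,22),77),((663,88),77),((40,190),80.5),((105,268),80.5)]]
for p in P: print(p.round(1))
print(np.mean(P,0))
# level ends, scene: top plane 34
a=lambda x,y:(165+x/3.4-.35,165+y/3.4-.35)
P=[ray(d,*a(*p),34) for p in [(545,48),(727,95),(537,62),(713,110)]]
print(np.mean(P,0),P)
a=lambda x,y:(220+x/3.6-.35,120+y/3.6-.35);
```

```text
[474.9  18.6  77. ]
[514.5  14.6  77. ]
[ 457.1 -161.    80.5]
[ 499.1 -165.    80.5]
[486.39618662 -73.21132169  78.75      ]
[474.3  21.5  77. ]
[516.9  16.8  77. ]
[ 455.6 -157.6   80.5]
[ 497.3 -164.8   80.5]
[486.03952191 -71.00500608  78.75      ]
[559.0089712  287.46108941  34.        ] [array([478.99315029, 268.74328939,  34.        ]), array([628.77839631, 332.71896252,  34.        ]), array([491.70776322, 244.80755936,  34.        ]), array([636.55657499, 303.57454637,  34.        ])]
```

```bash
python3 -m inch '[-0.036,0.005,-0.008,0,0,0,-0.2,-0.036,0.005,-0.008,0,0,0,-0.2,-0.036,0.005,-0.008,0,0,0,-0.2,-0.036,0.005,-0.008,0,0,0,-0.2,-0.036,0.005,-0.008,0,0,0,-0.2,-0.036,0.005,-0.008,0,0,0,-0.2,-0.036,0.005,-0.008,0,0,0,-0.2,-0.036,0.005,-0.008,0,0,0,-0.2,0,0,0,0,0,0,-0.2]'
python3 -m inch '[0,0,0,0,7,0,-0.2,0,0,0,0,7,0,-0.2,0,0,0,0,7,0,-0.2,0,0,0,0,7,0,-0.2,0,0,0,0,7,0,-0.2,0,0,0,0,7,0,-0.2,0,0,0,0,7,0,-0.2,0,0,0,0,7,0,-0.2,0,0,0,0,7,0,-0.2,0,0,0,0,2.5,0,-0.2]'
python3 -m inch '[0,0,0,0,0,0,-0.2,0,0,0,0,0,0,-0.2]'
python3 - <<'E'
from h import *
snap('wrist','w1.png'); snap('scene','s1.png'); s=env.state(); print(s['eef_pos'],s['tcp_rot'],s['joints'],s['opening'])
E
```

```text
t: 1.05
eef_pos: [559.5, 291.4, 173.7]
tcp_rot: [-1.572, 0.0, -1.567]
ft_force: [0.4, -1.4, -0.2]
opening: 0.597
t: 2.05
eef_pos: [561.2, 287.2, 174.6]
tcp_rot: [-1.571, -0.0, -2.719]
ft_force: [-0.5, 0.6, 0.4]
opening: 0.599
t: 2.25
eef_pos: [561.1, 287.5, 174.6]
tcp_rot: [-1.571, -0.0, -2.713]
ft_force: [0.5, 0.6, -0.3]
opening: 0.598
[561.0783491  287.75444285 174.61971891] [-1.57072841e+00 -5.82997317e-05 -2.71297846e+00] [ 3.69212484e-01  5.38751177e-01  1.58915866e+00 -8.39450769e-05
  1.01373698e+00  1.51143900e+00] 0.6031954311545811
```

View pics/w1.png

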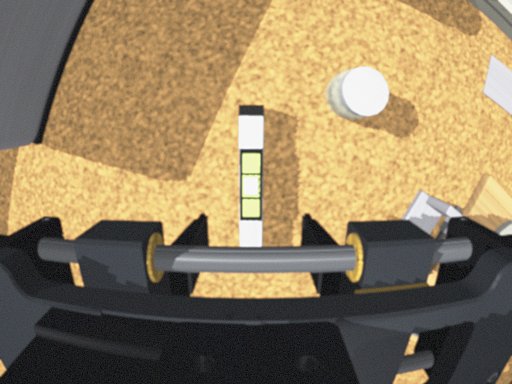

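View pics/s1.png

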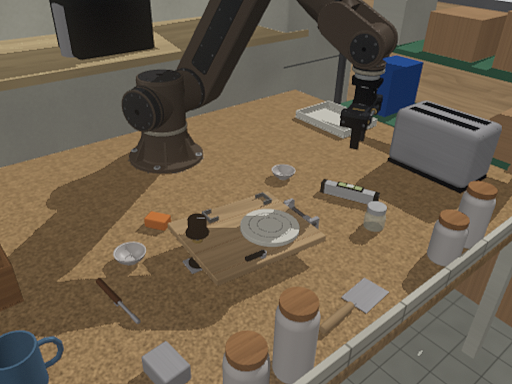

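The wrist view shows the level upright in the image. Its vial runs from about (251,150) to (251,219), and its near dark end is at (251,110). Next I'll cast fisheye rays.

```bash
cat >> h.py <<'E'
def fray(c,u,v,z):
    K=c['mtx']; x=(u-K[0,2])/K[0,0]; y=(v-K[1,2])/K[1,1]; r=np.hypot(x,y)
    d=np.array([np.sin(r)*x/r,np.sin(r)*y/r,np.cos(r)]); o=-c['R'].T@c['t']; d=c['R'].T@d
    return o+d*(z-o[2])/d[2]
E
python3 - <<'E'
from h import *
c=np.load('pics/w1.npz'); g=c['pixels'].astype(int)
h,s,v=cv2.split(cv2.cvtColor(c['pixels'],cv2.COLOR_BGR2HSV))
m=(h>26)&(h<45)&(s>60)&(v>120); m[:140]=0;m[225:]=0;m[:,:230]=0;m[:,270:]=0
ys,xs=np.nonzero(m); print(xs.min(),xs.max(),ys.min(),ys.max())
u=(xs.min()+xs.max())/2
p1=fray(c,u,ys.min()-.5,40);p2=fray(c,u,ys.max()+.5,40);print(p1,p2,(p1+p2)/2,np.linalg.norm(p1-p2))
d=g[:,251]; 
for r in range(98,120): print(r,g[r,251],end=' ')
for r in (130,240): print(r,[int(x) for x in g[r,232:272].sum(-1)])
E
```

```text
241 260 153 217
[589.74562819 305.56563274  40.        ] [526.16718102 276.78756999  40.        ] [557.95640461 291.17660136  40.        ] 69.78822135305687
98 [142 219 244] 99 [139 216 243] 100 [134 209 241] 101 [124 198 237] 102 [117 185 229] 103 [113 175 225] 104 [ 98 148 189] 105 [ 70  97 116] 106 [55 59 59] 107 [54 55 50] 108 [51 56 57] 109 [54 57 52] 110 [64 65 63] 111 [54 53 54] 112 [59 62 57] 113 [56 58 56] 114 [83 81 83] 115 [160 159 156] 116 [238 236 235] 117 [250 249 249] 118 [247 247 247] 119 [246 246 246] 130 [614, 624, 623, 616, 599, 607, 666, 737, 739, 736, 738, 738, 738, 738, 739, 739, 739, 738, 738, 738, 738, 738, 737, 737, 736, 736, 736, 738, 739, 741, 710, 590, 473, 422, 431, 434, 444, 457, 448, 459]
240 [594, 580, 579, 572, 572, 575, 600, 678, 728, 735, 735, 735, 736, 736, 735, 734, 733, 734, 734, 734, 734, 734, 732, 731, 732, 734, 737, 740, 745, 687, 491, 402, 395, 402, 388, 384, 418, 443, 470, 456]
```

Run:
```python
from h import *
c=np.load('pics/w1.npz')
e=fray(c,250.7,104.5,34); a=fray(c,250.5,130,34); b=fray(c,250.1,240,34); d=(a-b)/np.linalg.norm(a-b)
print(e,a,b,np.degrees(np.arctan2(d[1],d[0])), e-85*d)
t=np.array([np.cos(.4286),np.sin(.4286)]);n=np.array([-t[1],t[0]])
for C in [(557.9,291.2),(559,288)]: print((np.array(C)-[561.1,287.7])@t,(np.array(C)-[561.1,287.7])@n)
```

```text
[634.89814146 325.94665147  34.        ] [610.60457219 315.11792459  34.        ] [499.75398426 265.43934512  34.        ] 24.139919399036597 [557.33143722 291.18451125  34.        ]
-1.4559626811111919 4.513332767613286
-1.7853724507462327 1.145620012096722
```

```bash
python3 -m inch '[0.0016,0.03,-0.003,0,0,0,-0.2,0,0.03,0,0,0,0,-0.2,0,0.03,0,0,0,0,-0.2,0,0.03,0,0,0,0,-0.2,0,0.02,0,0,0,0,-0.2,0,0.015,0,0,0,0,-0.2,0,0.01,0,0,0,0,-0.2,0,0,0,0,0,0,-0.2]'
python3 - <<'E'
from h import *
snap('side','a2.png');snap('wrist','w2.png');s=env.state();print(s['eef_pos'],s['ft_force'])
a=np.load('pics/a2.npz')['pixels']; cv2.imwrite('pics/a2z.png',cv2.resize(a[60:180,200:340],None,fx=4,fy=4))
E
```

```text
t: 3.15
eef_pos: [558.0, 289.9, 8.8]
tcp_rot: [-1.571, -0.001, -2.714]
ft_force: [-0.5, 1.1, 0.5]
opening: 0.602
[558.71118265 290.22123146  10.28216253] [-0.87480576 -0.3021535   0.21177925]
```

View pics/a2z.png

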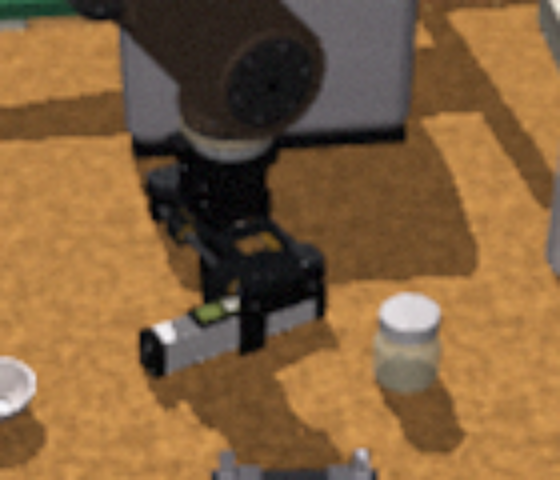

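View pics/w2.png

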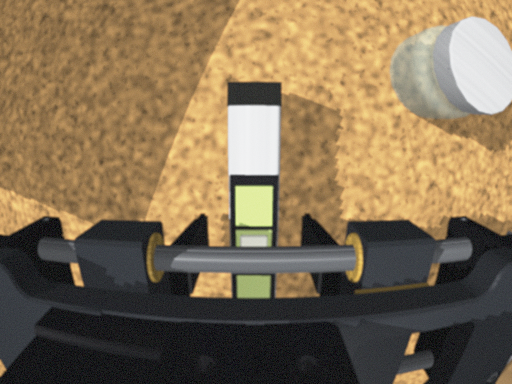

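The fingers straddle the level around its vial, with the level centred at about column 254. The end edge is near row 82. Closing, then lifting.

```bash
python3 -m inch '[0,0,0,0,0,0,1,0,0,0,0,0,0,1,0,0,0,0,0,0,1,0,0,0,0,0,0,1,0,0,0,0,0,0,1,0,0,0,0,0,0,1,0,0,0,0,0,0,1]'
python3 -m inch '[0,-0.01,0,0,0,0,1,0,-0.025,0,0,0,0,1,0,-0.03,0,0,0,0,1,0,-0.03,0,0,0,0,1,0,-0.03,0,0,0,0,1,0,-0.025,0,0,0,0,1,0,0,0,0,0,0,1,0,0,0,0,0,0,1]'
python3 - <<'E'
from h import *
c=snap('wrist','w3.png');s=env.state();print(s['eef_pos'],s['tcp_rot'],s['ft_force'],s['opening'],s['joints'])
E
```

```text
t: 3.95
eef_pos: [558.4, 290.2, 9.9]
tcp_rot: [-1.571, 0.0, -2.714]
ft_force: [-1.5, -0.7, 3.1]
opening: 0.276
t: 4.75
eef_pos: [558.0, 289.9, 159.3]
tcp_rot: [-1.571, -0.0, -2.714]
ft_force: [0.1, -0.1, -2.2]
opening: 0.272
[557.67502856 289.77775535 158.48390647] [-1.57081934e+00 -1.73998985e-03 -2.71403113e+00] [-0.42318968 -0.47873239 -2.4832269 ] 0.27310612721735605 [ 3.74197403e-01  5.53978891e-01  1.60968553e+00 -8.41000289e-05
  9.79666978e-01  1.51747915e+00]
```

View pics/w3.png

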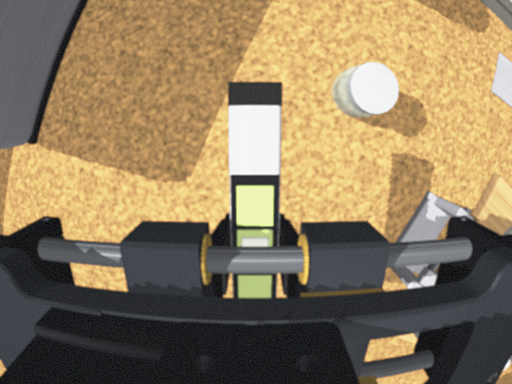

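Run:
```python
from h import *
for f,E in (('w2.npz',[558.3,290.1,9.8]),('w3.npz',[558,289.9,159.3])):
    c=np.load('pics/'+f); g=c['pixels'].astype(int).sum(-1)
    print(g[76:88,254], g[120,224:234],g[120,276:286])
    E=np.array(E); e=fray(c,254.5,82,E[2]+24.2)
    t=np.array([np.cos(.4275),np.sin(.4275)]);n=np.array([-t[1],t[0]])
    print((e-E)[:2]@t,(e-E)[:2]@n)
```

```text
[537 520 504 496 461 362 222 157 150 136 151 147] [489 496 503 559 657 707 715 715 712 710] [715 693 620 517 414 377 383 407 411 405]
84.38408087876786 0.57803476725295
[496 519 556 574 565 469 296 179 161 171 162 182] [588 564 550 567 642 716 738 736 735 734] [737 736 721 654 539 485 444 438 434 460]
84.24256382535371 0.6503835199331217
```

```bash
python3 -m inch '[0,0,0,0,-7.5,0,1,0,0,0,0,-7.5,0,1,0,0,0,0,-7.5,0,1,0,0,0,0,-7.5,0,1,0,0,0,0,-7.5,0,1,0,0,0,0,-7.5,0,1,0,0,0,0,-7.5,0,1,0,0,0,0,-7.5,0,1,0,0,0,0,0,0,1]'
python3 -m inch '[0.036,0,-0.0038,0,0,0,1,0.036,0,-0.0038,0,0,0,1,0.036,0,-0.0038,0,0,0,1,0.036,0,-0.0038,0,0,0,1,0.036,0,-0.0038,0,0,0,1,0.036,0,-0.0038,0,0,0,1,0.036,0,-0.0038,0,0,0,1,0.036,0,-0.0038,0,0,0,1,0.036,0,-0.0038,0,0,0,1,0.036,0,-0.0038,0,0,0,1]'
python3 -m inch '[0.0,0,0,0,0,0,1,0,0,0,0,0,0,1,0,0,0,0,0,0,1]'
python3 - <<'E'
from h import *
c=snap('wrist','w4.png');snap('side','a4.png');snap('scene','s4.png');s=env.state();print(s['eef_pos'],s['tcp_rot'],s['ft_force'],s['opening'],s['joints'])
E
```

```text
t: 5.7
eef_pos: [557.7, 289.8, 157.8]
tcp_rot: [-1.573, -0.001, -1.665]
ft_force: [-0.6, 0.2, -3.1]
opening: 0.271
t: 6.7
eef_pos: [485.2, -65.9, 158.9]
tcp_rot: [-1.572, 0.0, -1.671]
ft_force: [0.1, -0.9, -3.8]
opening: 0.272
t: 7.0
eef_pos: [485.9, -64.0, 159.2]
tcp_rot: [-1.571, 0.0, -1.668]
ft_force: [-0.1, 0.5, -3.3]
opening: 0.27
[486.0722689  -63.70223881 159.49125542] [-1.57100104e+00  1.00788660e-04 -1.66613612e+00] [-0.39181697  1.19760476 -3.45102665] 0.2723459385338991 [-2.65183869e-01  3.73977088e-01  1.94643189e+00  8.84245074e-05
  8.21402484e-01 -1.69904332e-01]
```

View pics/w4.png

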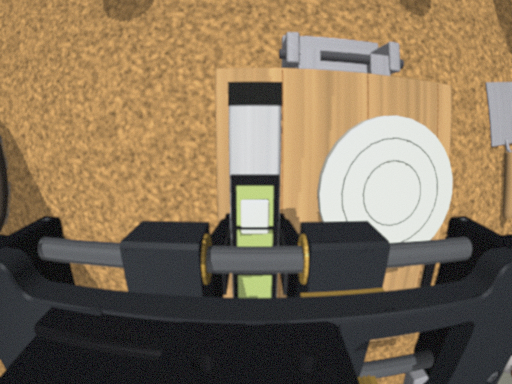

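View pics/a4.png

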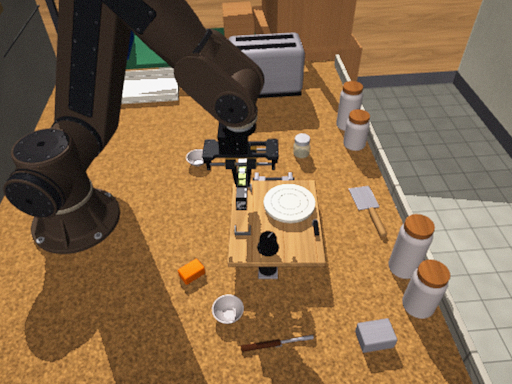

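Run:
```python
from h import *
c=np.load('pics/w4.npz')
K=c['mtx']
for u,v in [(217,69),(450,85),(218,200)]:
    print(fray(c,u,v,60.).round(1))
r=np.radians(-5.4);x=np.array([np.cos(r),np.sin(r)]);y=np.array([-x[1],x[0]])
for C in [(567.7,-108.3)]: print(np.array(C)-120*x+150*y,np.array(C)+120*x+150*y)
# wrist0: upper saddle visible at start
c=np.load('pics/wrist0.npz');g=c['pixels']
cv2.imwrite('pics/ws.png',cv2.resize(g[140:220,105:175],None,fx=8,fy=8,interpolation=cv2.INTER_CUBIC))
```

```text
[462.8  53.4  60. ]
[699.   31.4  60. ]
[450.2 -67.   60. ]
[462.34881125  52.32729229] [701.28368275  29.74129709]
```

View pics/ws.png

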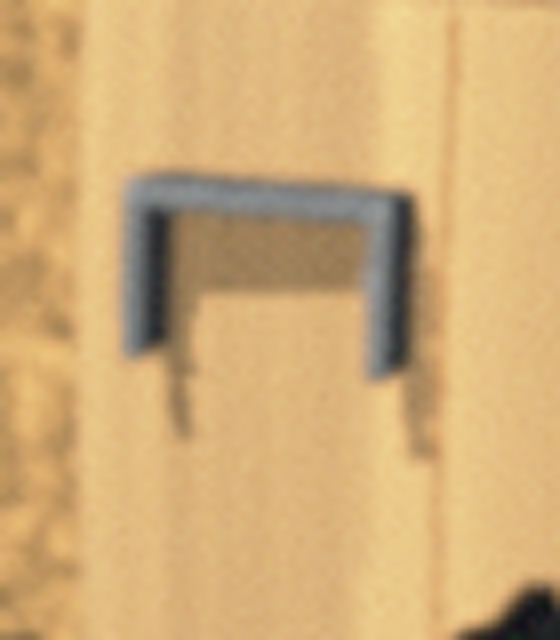

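Run:
```python
from h import *
c=np.load('pics/wrist0.npz')
f=lambda x,y:fray(c,105+x/8-.44,140+y/8-.44,76.5)
a,b=f(148,208),f(368,218); print(a,b,np.linalg.norm(a-b),np.degrees(np.arctan2(*(b-a)[1::-1])))
r=np.radians(-5.4);x=np.array([np.cos(r),np.sin(r)]);y=np.array([-x[1],x[0]])
m=((a+b)/2)[:2]; C=m-89*y; print('cradle',C)
print('board-frame',(C-[567.7,-108.3])@x,(C-[567.7,-108.3])@y)
```

```text
[477.43976657  22.52199755  76.5       ] [510.94072559  20.33503469  76.5       ] 33.57226625769294 -3.7350035066578005
cradle [485.81460619 -67.17649873]
board-frame -85.39204687324398 33.234897417340186
```

```bash
python3 -m inch '[0.0055,0.02,0,0,0,0,1,0,0.02,0,0,0,0,1,0,0.015,0,0,0,0,1,0,0.01,0,0,0,0,1,0,0,0,0,0,0,1,0,0,0,0,0,0,1]'
python3 - <<'E'
from h import *
c=snap('wrist','w5.png');a=snap('side','a5.png')['pixels'];b=snap('scene','s5.png')['pixels'];s=env.state();print(s['eef_pos'],s['tcp_rot'],s['ft_force'])
cv2.imwrite('pics/a5z.png',cv2.resize(a[150:250,210:300],None,fx=6,fy=6,interpolation=cv2.INTER_CUBIC))
cv2.imwrite('pics/s5z.png',cv2.resize(b[160:230,185:285],None,fx=7,fy=7,interpolation=cv2.INTER_CUBIC))
E
```

```text
t: 7.75
eef_pos: [485.7, -69.9, 95.0]
tcp_rot: [-1.57, -0.0, -1.666]
ft_force: [-0.4, -0.3, -3.0]
opening: 0.271
[485.85897861 -70.09320761  95.33180694] [-1.56942420e+00 -2.34974448e-04 -1.66666373e+00] [-0.11978644 -0.84712014 -2.13402894]
```

View pics/a5z.png

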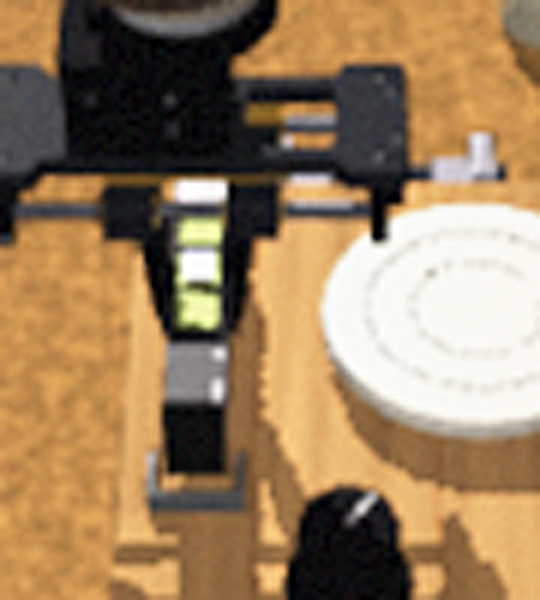

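View pics/s5z.png

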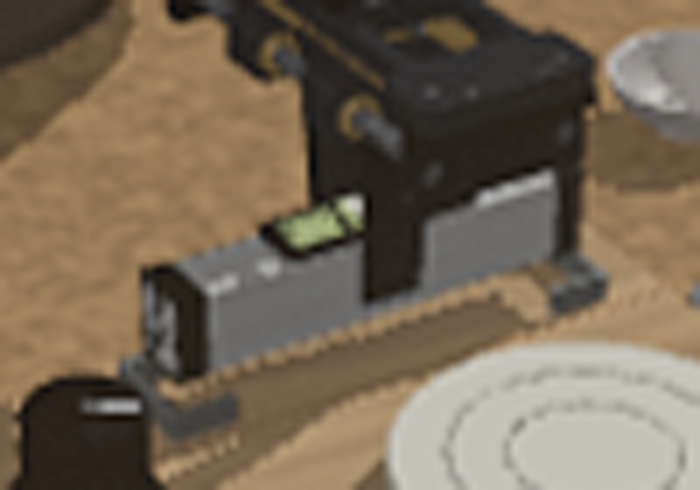

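View pics/w5.png

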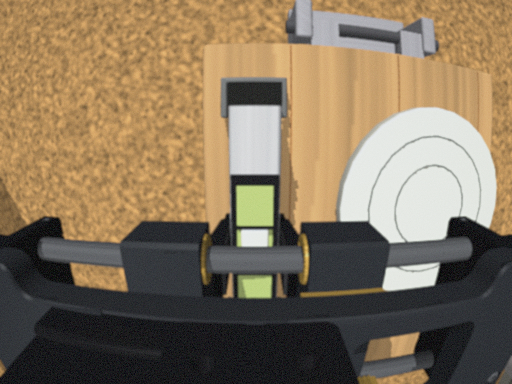

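Laterally it's centred: the saddle spans columns 221–287 and the level spans 228–281. Next is the fit along the cradle.

Run:
```python
from h import *
c=np.load('pics/w5.npz')
g=c['pixels'].astype(int).sum(-1)[72:90,254]; print(g, c['pixels'][78:84,254].tolist())
cv2.imwrite('pics/w5z.png',cv2.resize(c['pixels'][65:125,210:300],None,fx=8,fy=8,interpolation=cv2.INTER_CUBIC))
for v,z in [(82,119.4),(78.2,76),(79.5,76)]: print(fray(c,254.5,v,z))
for u in (221.5,287): print(fray(c,u,95,76))
for u in (229,280.5): print(fray(c,u,120,119.4))
```

```text
[508 493 501 505 491 432 407 378 350 275 174 112 120 121 114 128 134 123] [[135, 136, 136], [128, 127, 123], [117, 117, 116], [92, 93, 90], [58, 60, 56], [37, 38, 37]]
[492.93778522  15.01437352 119.4       ]
[493.80130719  23.28931564  76.        ]
[493.72035419  22.4529528   76.        ]
[472.20490669  14.79098041  76.        ]
[513.05901973  10.8359129   76.        ]
[478.88781917  -2.24752504 119.4       ]
[503.66196253  -4.64075216 119.4       ]
```

View pics/w5z.png

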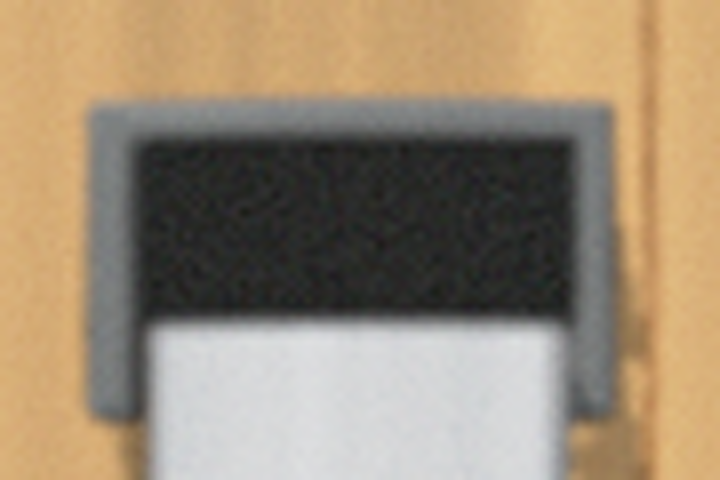

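Run:
```python
from h import *
c=np.load('pics/a5.npz');f=lambda x,y,z:ray(c,210+x/6-.42,150+y/6-.42,z)
print('level end bottom',f(195,471,85.3)); print('lvl top end edge',f(195,403,119.3)); print('saddle wall top edges inner/outer',f(196,488,80),f(196,497,80))
c=np.load('pics/s5.npz');f=lambda x,y,z:ray(c,185+x/7-.43,160+y/7-.43,z)
print('level end bottom corner',f(182,380,85.3)); print('saddle outer corner top',f(165,418,80), f(605,272,76))
r=np.radians(-5.4);x=np.array([np.cos(r),np.sin(r)]);y=np.array([-x[1],x[0]])
T=np.array([485.8,-70]); 
print('expected level corner',T-.7*y-85*y+13*x,'saddle corner outer',T-92.5*y+20.5*x,T+92.5*y+20.5*x)
```

```text
level end bottom [ 477.66364975 -153.85236871   85.3       ]
lvl top end edge [ 479.46131463 -145.25196121  119.3       ]
saddle wall top edges inner/outer [ 477.57394771 -158.89460038   80.        ] [ 477.2524222  -163.85624888   80.        ]
level end bottom corner [ 485.92057919 -152.79011949   85.3       ]
saddle outer corner top [ 494.93270952 -166.32314484   80.        ] [512.0386274   20.39820301  76.        ]
expected level corner [ 490.67722309 -156.54306844] saddle corner outer [ 497.50400129 -164.01870215] [514.91403926  20.1602613 ]
```

```bash
python3 -m inch '[0,0.004,0,0,0,0,1,0,0.004,0,0,0,0,1,0,0.004,0,0,0,0,1,0,0.003,0,0,0,0,1,0,0,0,0,0,0,1]'
python3 -m inch '[0,0.002,0,0,0,0,1,0,0.001,0,0,0,0,1,0,0,0,0,0,0,1]'
python3 - <<'E'
from h import *
c=snap('wrist','w6.png');b=snap('scene','s6.png')['pixels'];s=env.state();print(s['eef_pos'],s['tcp_rot'],s['ft_force'])
z=cv2.resize(b[160:230,185:285],None,fx=6,fy=6,interpolation=cv2.INTER_CUBIC)
cv2.imwrite('pics/s6z.png',z)
E
```

```text
t: 8.4
eef_pos: [485.3, -70.0, 79.1]
tcp_rot: [-1.572, 0.0, -1.667]
ft_force: [0.4, 0.7, -3.1]
opening: 0.27
t: 8.7
eef_pos: [485.6, -70.0, 76.8]
tcp_rot: [-1.57, 0.0, -1.667]
ft_force: [-0.7, 2.5, 1.2]
opening: 0.272
[485.54888492 -70.00481176  76.8395556 ] [-1.57042308e+00  4.17446919e-05 -1.66676852e+00] [-0.6773538   3.07875578 -0.08356838]
```

View pics/s6z.png

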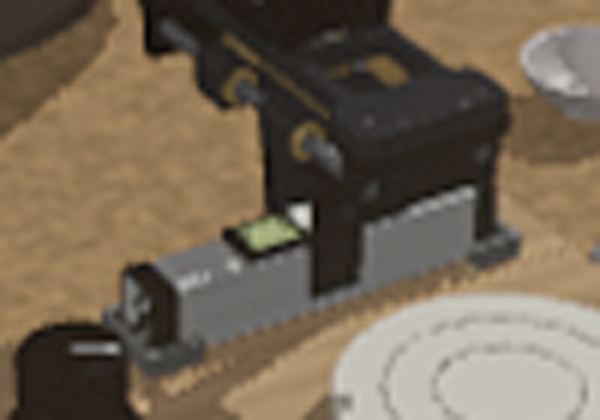

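```bash
python3 -m inch '[0,0.001,0,0,0,0,1,0,0,0,0,0,0,1,0,0,0,0,0,0,-0.1,0,0,0,0,0,0,-0.1,0,0,0,0,0,0,-0.1,0,0,0,0,0,0,-0.1,0,0,0,0,0,0,-0.1]'
python3 -m inch '[0,-0.005,0,0,0,0,-0.1,0,-0.015,0,0,0,0,-0.1,0,-0.03,0,0,0,0,-0.1,0,-0.03,0,0,0,0,-0.1,0,-0.03,0,0,0,0,-0.1,0,-0.03,0,0,0,0,-0.1,0,-0.01,0,0,0,0,-0.1,0,0,0,0,0,0,-0.1]'
python3 - <<'E'
from h import *
c=snap('wrist','w7.png');b=snap('scene','s7.png')['pixels'];a=snap('side','a7.png')['pixels'];s=env.state();print(s['eef_pos'],s['tcp_rot'],s['ft_force'],s['opening'])
z=cv2.resize(b[160:230,185:285],None,fx=6,fy=6,interpolation=cv2.INTER_CUBIC)
cv2.imwrite('pics/s7z.png',z)
E
```

```text
t: 9.5
eef_pos: [485.5, -70.2, 75.6]
tcp_rot: [-1.571, -0.0, -1.667]
ft_force: [0.2, 0.7, 0.1]
opening: 0.547
t: 10.3
eef_pos: [485.8, -70.2, 226.7]
tcp_rot: [-1.568, -0.0, -1.667]
ft_force: [0.1, 0.1, -0.8]
opening: 0.547
[484.93816731 -69.96081698 224.3904689 ] [-1.57270331e+00  3.73078201e-04 -1.66684995e+00] [-0.09219539  0.75642827 -0.37336313] 0.5495944820855969
```

View pics/s7z.png

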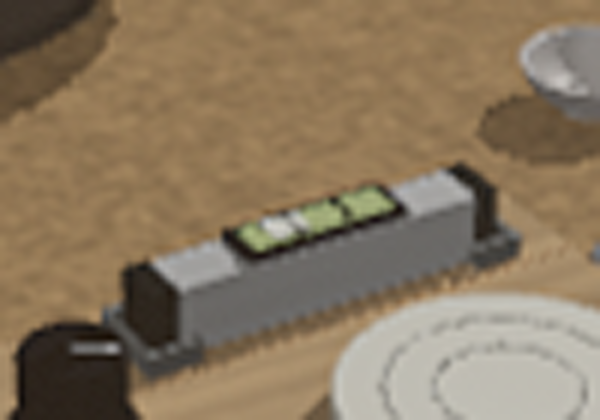

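View pics/w7.png

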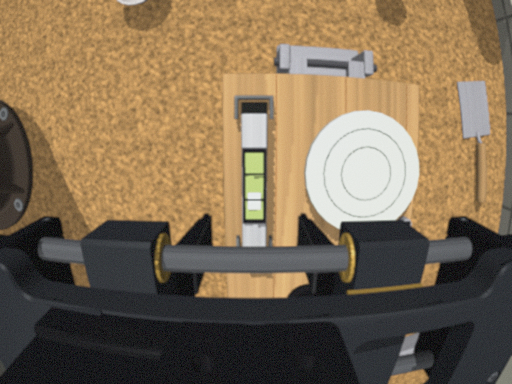

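View pics/a7.png

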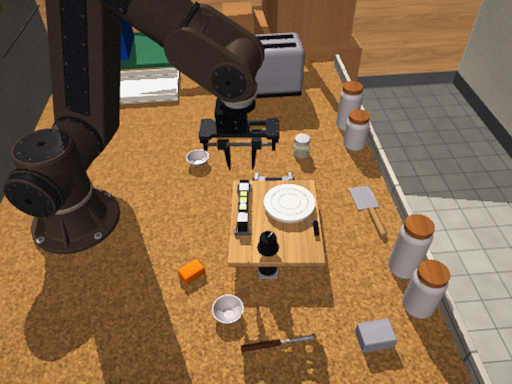

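The level is seated in both saddles and let go, and the bubble is at the high knob end. Next I'll bring the wrist camera over the knob.

```bash
python3 -m inch '[0,0,0,0,-8.14,0,-0.7,0,0,0,0,-8.14,0,-0.7,0,0,0,0,-8.14,0,-0.7,0,0,0,0,-8.14,0,-0.7,0,0,0,0,-8.14,0,-0.7,0,0,0,0,-8.14,0,-0.7,0,0,0,0,-8.14,0,-0.7]'
python3 -m inch '[0.03,0,-0.0127,0,0,0,-0.7,0.03,0,-0.0127,0,0,0,-0.7,0.03,0,-0.0127,0,0,0,-0.7,0.03,0,-0.0127,0,0,0,-0.7,0.03,0,-0.0127,0,0,0,-0.7,0.03,0,-0.0127,0,0,0,-0.7,0.03,0,-0.0127,0,0,0,-0.7,0,0,0,0,0,0,-0.7,0,0,0,0,0,0,-0.7]'
python3 - <<'E'
from h import *
c=snap('wrist','w8.png');s=env.state();print(s['eef_pos'],s['tcp_rot'],s['joints'],s['opening'])
E
```

```text
t: 11.15
eef_pos: [485.0, -70.0, 224.2]
tcp_rot: [-1.572, 0.002, -0.666]
ft_force: [-0.5, -0.6, 0.4]
opening: 0.85
t: 12.05
eef_pos: [593.9, -270.5, 223.5]
tcp_rot: [-1.571, 0.003, -0.673]
ft_force: [-0.6, 0.2, -0.6]
opening: 0.851
[ 593.81763274 -269.92932484  224.08306653] [-1.57099009  0.00265181 -0.67250951] [-5.27925745e-01  5.23190446e-01  1.47351945e+00  2.08750487e-04
  1.14753482e+00 -1.42629881e+00] 0.8480042690848442
```

View pics/w8.png

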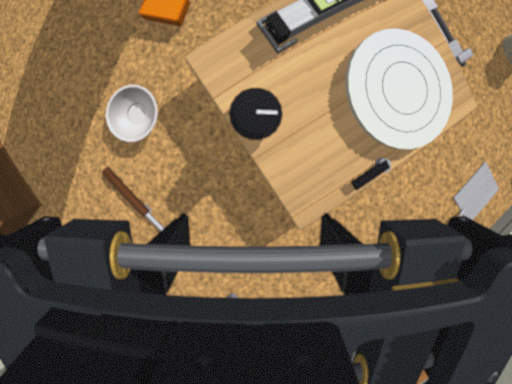

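Run:
```python
from h import *
c=np.load('pics/w8.npz');g=c['pixels']
m=(g.max(-1)<70).astype(np.uint8); m[150:]=0;m[:75]=0;m[:,:215]=0;m[:,300:]=0
k,l,st,ce=cv2.connectedComponentsWithStats(m); i=1+np.argmax(st[1:,4]); print(st[i])
ct,_=cv2.findContours((l==i).astype(np.uint8),cv2.RETR_EXTERNAL,cv2.CHAIN_APPROX_NONE); C,r=cv2.minEnclosingCircle(ct[0]); print(C,r,cv2.fitEllipse(ct[0]))
for z in (93,131,): print(z,fray(c,*C,z),np.linalg.norm(fray(c,C[0]-r,C[1],z)-fray(c,C[0]+r,C[1],z)))
cv2.imwrite('pics/w8z.png',cv2.resize(g[80:145,220:300],None,fx=8,fy=8,interpolation=cv2.INTER_CUBIC))
```

```text
[ 230   89   51   50 1879]
(255.30435180664062, 113.86087036132812) 25.63106918334961 ((255.1374969482422, 113.52146911621094), (49.28557205200195, 50.25533676147461), 67.9096908569336)
93 [ 535.65744114 -223.52767668   93.        ] 51.25942727945239
131 [ 536.48943172 -224.31179793  131.        ] 44.765035364181294
```

View pics/w8z.png

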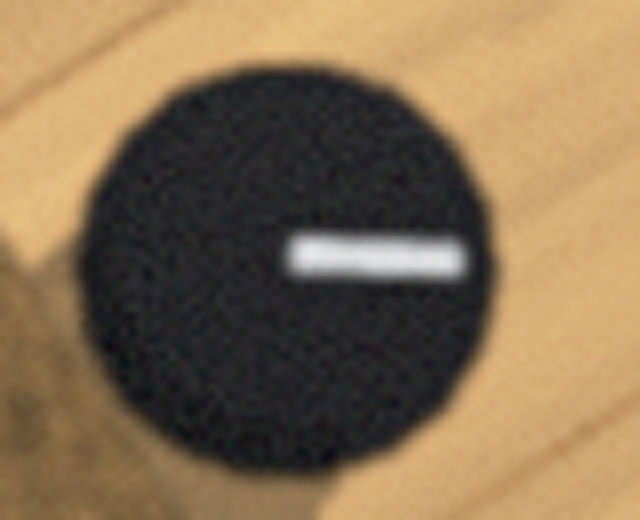

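Run:
```python
from h import *
c=np.load('pics/w8.npz');K=c['mtx'];D=c['depth']
def P(u,v):
    x=(u-K[0,2])/K[0,0]; y=(v-K[1,2])/K[1,1]; r=np.hypot(x,y); d=np.array([np.sin(r)*x/r,np.sin(r)*y/r,np.cos(r)]); return c['R'].T@(d/d[2]*D[v,u]-c['t'])
Q=np.array([P(u,v) for v in range(85,142) for u in range(226,286)])
t=Q[Q[:,2]>120]; print(len(t),t.mean(0),t.min(0),t.max(0)); print(P(240,60),P(200,66),P(300,170))
```

```text
1646 [ 535.3668691  -222.5502042   131.71848707] [ 514.82314664 -243.3873276   124.95760799] [ 556.14139295 -201.78574493  392.9292716 ]
[ 477.59121916 -198.34822191   66.50734908] [ 455.0019378  -236.06773539   68.99566381] [ 614.41938215 -222.51079502   67.62213806]
```

```bash
python3 -m inch '[-0.024,0.01,0,0,0,0,-0.7,-0.024,0.01,0,0,0,0,-0.7,-0.024,0.01,-0.0008,0,0,0,-0.7,0,0.02,0,0,0,0,-0.7,0,0,0,0,0,0,-0.7,0,0,0,0,0,0,-0.7]'
```

```text
t: 12.7
eef_pos: [537.6, -225.7, 175.9]
tcp_rot: [-1.571, 0.0, -0.672]
ft_force: [-0.2, -0.5, -0.0]
opening: 0.846
```

```bash
python3 -m inch '[-0.0015,0.02,0,0,0,0,-0.7,0,0.02,0,0,0,0,-0.7,0,0.015,0,0,0,0,-0.7,0,0.012,0,0,0,0,-0.7,0,0.008,0,0,0,0,-0.7,0,0,0,0,0,0,-0.7,0,0,0,0,0,0,-0.7]'
python3 - <<'E'
from h import *
a=snap('side','a9.png')['pixels'];b=snap('scene','s9.png')['pixels'];s=env.state();print(s['eef_pos'],s['ft_force'])
z=np.hstack([cv2.resize(b[160:260,150:280],(520,400)),cv2.resize(a[190:290,225:295],(280,400))])
cv2.imwrite('pics/z9.png',z)
E
```

```text
t: 13.4
eef_pos: [536.7, -225.4, 101.2]
tcp_rot: [-1.571, -0.001, -0.672]
ft_force: [0.9, -0.3, 1.0]
opening: 0.848
[ 536.75810545 -225.4776447   101.38974994] [0.33926534 0.29209345 0.11999874]
```

View pics/z9.png

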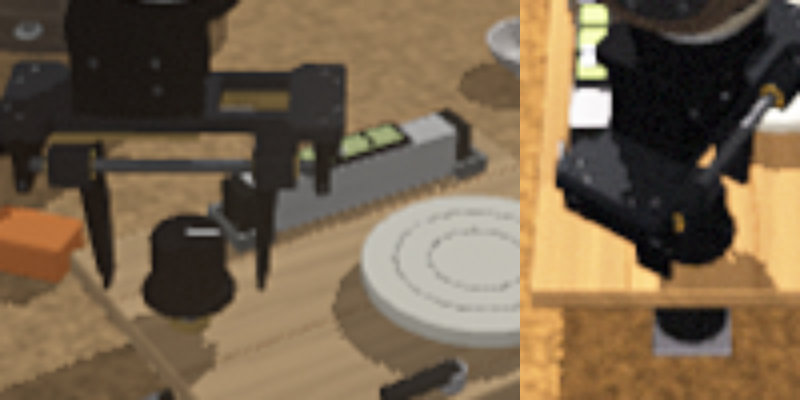

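The fingers straddle the knob, with its top at about z=131 and the fingertips just above the skirt. Closing on it now.

```bash
python3 -m inch '[0,0,0,0,0,0,1,0,0,0,0,0,0,1,0,0,0,0,0,0,1,0,0,0,0,0,0,1,0,0,0,0,0,0,1,0,0,0,0,0,0,1,0,0,0,0,0,0,1]'
python3 -m inch '[0,0.002,0,0,0,0,1,0,0.002,0,0,0,0,1,0,0.002,0,0,0,0,1,0,0,0,0,0,0,1]'
python3 -m inch '[0,0.002,0,0,0,0,1,0,0.001,0,0,0,0,1,0,0,0,0,0,0,1,0,0,0,0,0,0,1]'
```

```text
t: 14.2
eef_pos: [536.8, -224.9, 100.9]
tcp_rot: [-1.57, -0.0, -0.672]
ft_force: [2.3, 3.3, 1.9]
opening: 0.414
t: 14.6
eef_pos: [536.9, -225.2, 94.7]
tcp_rot: [-1.57, -0.001, -0.673]
ft_force: [3.1, 3.8, 5.3]
opening: 0.418
t: 15.0
eef_pos: [537.0, -225.3, 92.1]
tcp_rot: [-1.57, -0.001, -0.673]
ft_force: [2.7, 3.6, 8.0]
opening: 0.414
```

```bash
python3 -m inch '[0,0.001,0,0,0,0,1,0,0.001,0,0,0,0,1,0,0,0,0,0,0,1,0,0,0,0,0,0,1]'
python3 -m inch '[0,0.001,0,0,0,0,1,0,0.0,0,0,0,0,1,0,0,0,0,0,0,1]'
```

```text
t: 15.4
eef_pos: [537.1, -225.5, 90.6]
tcp_rot: [-1.57, -0.002, -0.673]
ft_force: [2.8, 4.0, 11.9]
opening: 0.421
t: 15.7
eef_pos: [537.3, -225.7, 90.2]
tcp_rot: [-1.57, -0.003, -0.673]
ft_force: [-0.2, 3.7, 18.1]
opening: 0.417
```

Run:
```python
from h import *
a=snap('side','a10.png')['pixels'];b=snap('scene','s10.png')['pixels'];w=snap('wrist','w10.png')['pixels'];s=env.state();print(s['eef_pos'],s['ft_force'],s['joints'])
z=np.hstack([cv2.resize(b[170:280,160:280],(436,400),interpolation=cv2.INTER_CUBIC),cv2.resize(a[170:290,225:295],(233,400),interpolation=cv2.INTER_CUBIC)])
cv2.imwrite('pics/z10.png',z)
```

```text
[ 537.28521806 -225.68105198   90.23311678] [ 0.87472877  3.91204948 17.73860992] [-5.11117491e-01  5.82099273e-01  1.78830924e+00  4.00265222e-04
  7.68067928e-01 -1.40971399e+00]
```

View pics/z10.png

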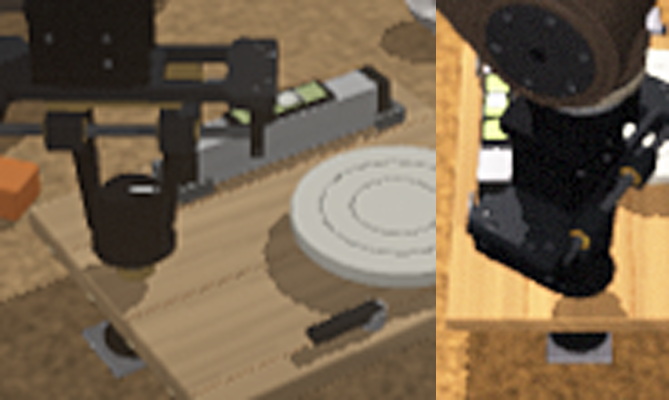

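View pics/w10.png

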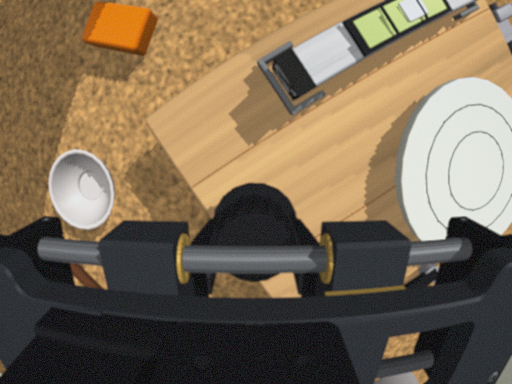

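The wrist view shows the vial clearly, from about (352,35) to (450,5). The bubble is past the far line, so the knob end is low as expected. I'll measure it.

```bash
cat >> h.py <<'E'
def zoomw(fn,x0,y0,x1,y1):
    w=snap('wrist',fn)['pixels']; f=min(790/(x1-x0),590/(y1-y0)); cv2.imwrite('pics/z'+fn,cv2.resize(w[y0:y1,x0:x1],None,fx=f,fy=f,interpolation=cv2.INTER_CUBIC))
    s=env.state(); print(s['t'],s['eef_pos'].round(1),s['tcp_rot'].round(3),s['ft_force'].round(1),s['joints'].round(2))
E
python3 -c "
from h import *
zoomw('w11.png',260,0,512,130)"
```

```text
15.9 [ 537.3 -225.7   90.2] [-1.57  -0.003 -0.673] [ 0.3  4.  18.8] [-0.51  0.58  1.79  0.    0.77 -1.41]
```

View pics/zw11.png

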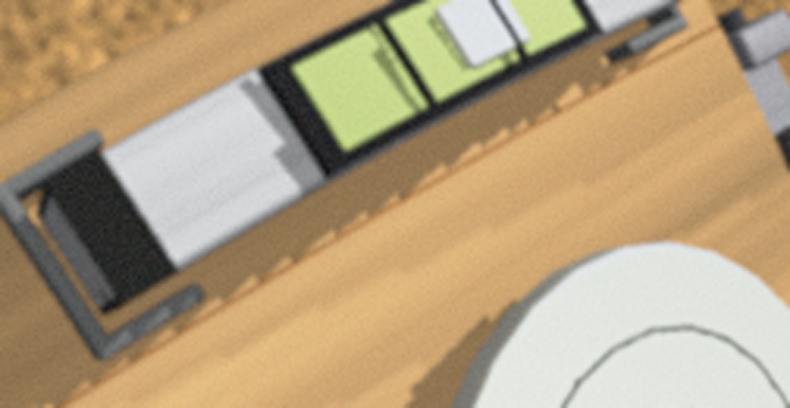

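```bash
python3 -m inch '[0,0,0,0,0,0,1,0,0,0,0,0,0,1,0,0,0,0,0,0,1,0,0,0,0,0,0,1,0,0,0,0,0,0,1,0,0,0,0,0,0,1,0,0,0,0,0,0,1,0,0,0,0,0,0,1]'; python3 -c "
from h import *
zoomw('w12.png',340,0,500,70)"
```

```text
t: 16.7
eef_pos: [537.3, -225.7, 90.2]
tcp_rot: [-1.57, -0.003, -0.672]
ft_force: [0.8, 4.0, 18.0]
opening: 0.419
16.75 [ 537.3 -225.7   90.2] [-1.57  -0.003 -0.673] [ 1.6  3.4 17.7] [-0.51  0.58  1.79  0.    0.77 -1.41]
```

View pics/zw12.png

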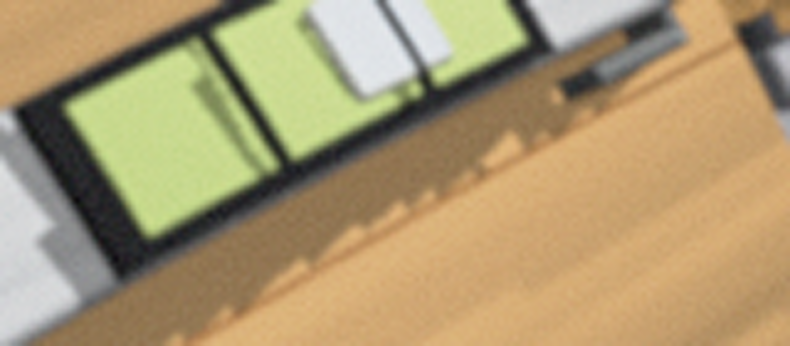

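```bash
python3 -m inch '[0,0,0,0,3.5,0,1,0,0,0,0,5,0,1,0,0,0,0,5,0,1,0,0,0,0,5,0,1,0,0,0,0,5,0,1,0,0,0,0,3.5,0,1,0,0,0,0,0,0,1]'; python3 -m inch '[0,0,0,0,3.5,0,1,0,0,0,0,5,0,1,0,0,0,0,5,0,1,0,0,0,0,5,0,1,0,0,0,0,5,0,1,0,0,0,0,2,0,1,0,0,0,0,0,0,1]';  python3 -m inch '[0,0,0,0,0,0,1,0,0,0,0,0,0,1,0,0,0,0,0,0,1,0,0,0,0,0,0,1,0,0,0,0,0,0,1,0,0,0,0,0,0,1]'; python3 -c "
from h import *
b=snap('scene','s13.png')['pixels'];snap('side','a13.png')
cv2.imwrite('pics/s13z.png',cv2.resize(b[160:280,150:330],None,fx=4.2,fy=4.2,interpolation=cv2.INTER_CUBIC))
zoomw('w13.png',100,0,512,250)"
```

```text
t: 17.45
eef_pos: [536.7, -225.9, 90.1]
tcp_rot: [-1.57, -0.002, -1.146]
ft_force: [-2.4, 0.2, 18.7]
opening: 0.416
t: 18.15
eef_pos: [536.1, -225.8, 90.1]
tcp_rot: [-1.57, -0.001, -1.59]
ft_force: [-4.0, 1.5, 19.3]
opening: 0.414
t: 18.75
eef_pos: [536.2, -225.8, 90.1]
tcp_rot: [-1.57, -0.001, -1.589]
ft_force: [-5.4, 2.1, 20.4]
opening: 0.415
18.9 [ 536.2 -225.8   90.1] [-1.570e+00 -1.000e-03 -1.589e+00] [-4.5 -0.2 20.7] [-0.51  0.58  1.79 -0.    0.77 -0.49]
```

View pics/zw13.png

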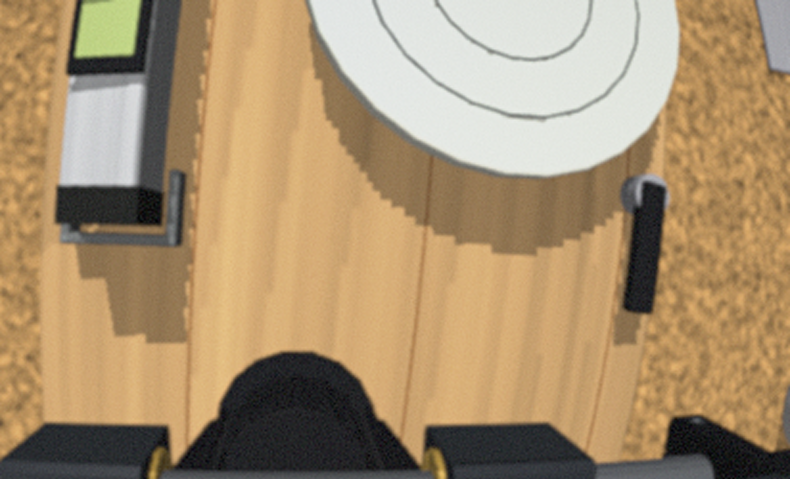

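View pics/s13z.png

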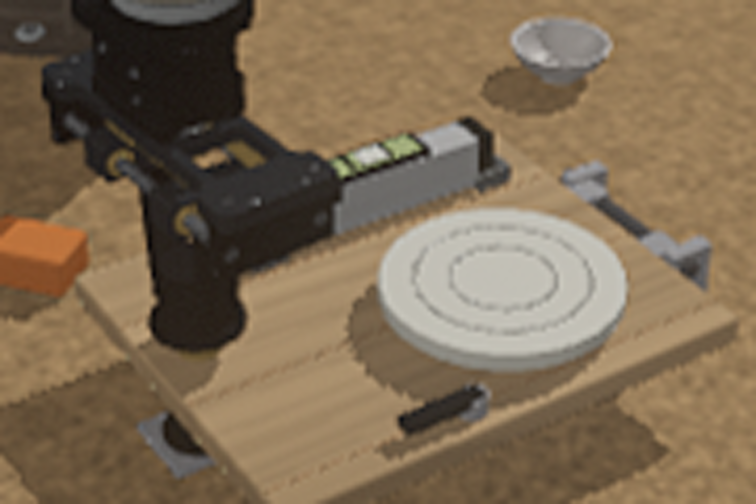

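```bash
python3 -m inch '[0,0,0,0,0,0,1,0,0,0,0,0,0,1,0,0,0,0,0,0,1,0,0,0,0,0,0,1,0,0,0,0,0,0,1]'; python3 -c "
from h import *
b=snap('scene','s14.png')['pixels'];a=snap('side','a14.png')['pixels']
z=np.hstack([cv2.resize(b[185:210,222:262],(560,350),interpolation=cv2.INTER_CUBIC),cv2.resize(a[175:215,228:256],(245,350),interpolation=cv2.INTER_CUBIC)])
cv2.imwrite('pics/z14.png',z)"
```

```text
t: 19.4
eef_pos: [536.2, -225.8, 90.1]
tcp_rot: [-1.57, -0.001, -1.589]
ft_force: [-4.8, 1.9, 19.5]
opening: 0.415
```

View pics/z14.png

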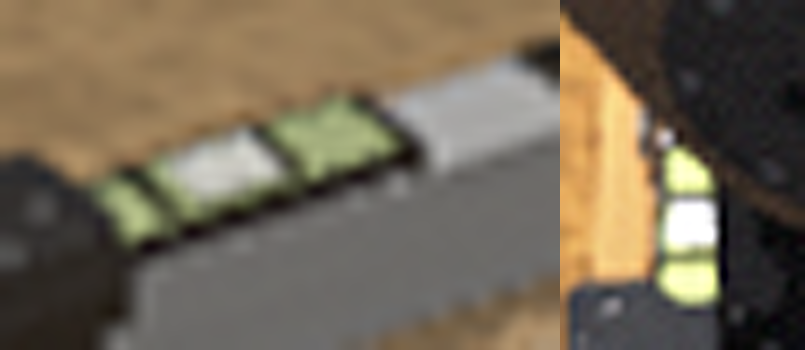

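The bubble sits between the lines but about 2 mm towards the far line in both views (scene lines at x=155 and 278 with the bubble at 225). I'll turn another 10° or so.

```bash
python3 -m inch '[0,0,0,0,3,0,1,0,0,0,0,4,0,1,0,0,0,0,3,0,1,0,0,0,0,0,0,1,0,0,0,0,0,0,1,0,0,0,0,0,0,1]'; python3 -m inch '[0,0,0,0,0,0,1,0,0,0,0,0,0,1,0,0,0,0,0,0,1,0,0,0,0,0,0,1,0,0,0,0,0,0,1,0,0,0,0,0,0,1,0,0,0,0,0,0,1,0,0,0,0,0,0,1,0,0,0,0,0,0,1,0,0,0,0,0,0,1]'; python3 -m inch '[0,0,0,0,0,0,1,0,0,0,0,0,0,1,0,0,0,0,0,0,1,0,0,0,0,0,0,1,0,0,0,0,0,0,1]';python3 -c "
from h import *
b=snap('scene','s15.png')['pixels'];a=snap('side','a15.png')['pixels']
z=np.hstack([cv2.resize(b[185:210,222:262],(560,350),interpolation=cv2.INTER_CUBIC),cv2.resize(a[175:215,228:256],(245,350),interpolation=cv2.INTER_CUBIC)])
cv2.imwrite('pics/z15.png',z)
cv2.imwrite('pics/s15z.png',cv2.resize(b[160:280,150:330],None,fx=4.2,fy=4.2,interpolation=cv2.INTER_CUBIC))
print(a[190:212,242].tolist())
print(a[190:212,243].tolist())"
```

```text
t: 20.1
eef_pos: [536.0, -225.7, 90.1]
tcp_rot: [-1.571, -0.001, -1.763]
ft_force: [-6.2, 1.2, 21.2]
opening: 0.415
t: 21.1
eef_pos: [536.0, -225.7, 90.1]
tcp_rot: [-1.571, -0.001, -1.763]
ft_force: [-6.1, 1.5, 20.5]
opening: 0.417
t: 21.6
eef_pos: [536.0, -225.7, 90.0]
tcp_rot: [-1.571, -0.001, -1.763]
ft_force: [-6.9, 1.6, 20.7]
opening: 0.417
[[41, 46, 57], [43, 46, 62], [95, 148, 145], [173, 250, 244], [202, 255, 253], [197, 255, 252], [150, 234, 223], [73, 117, 110], [250, 242, 243], [255, 255, 255], [255, 254, 254], [255, 255, 255], [255, 255, 255], [211, 218, 219], [67, 85, 85], [80, 80, 81], [80, 76, 76], [81, 75, 74], [85, 82, 81], [84, 79, 76], [82, 75, 76], [78, 73, 74]]
[[33, 43, 54], [41, 49, 58], [49, 66, 78], [126, 203, 196], [185, 255, 251], [197, 255, 254], [157, 236, 227], [69, 113, 106], [249, 242, 244], [255, 255, 255], [255, 255, 255], [255, 255, 255], [255, 255, 255], [219, 236, 237], [80, 126, 120], [62, 72, 70], [70, 62, 66], [65, 62, 62], [62, 63, 62], [70, 68, 69], [78, 72, 72], [81, 77, 77]]
```

View pics/z15.png

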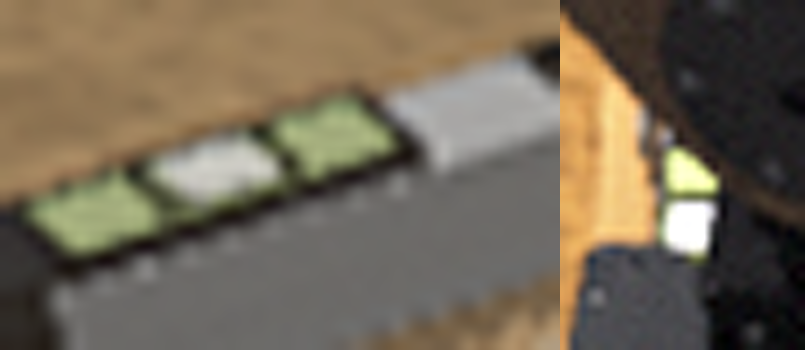

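View pics/s15z.png

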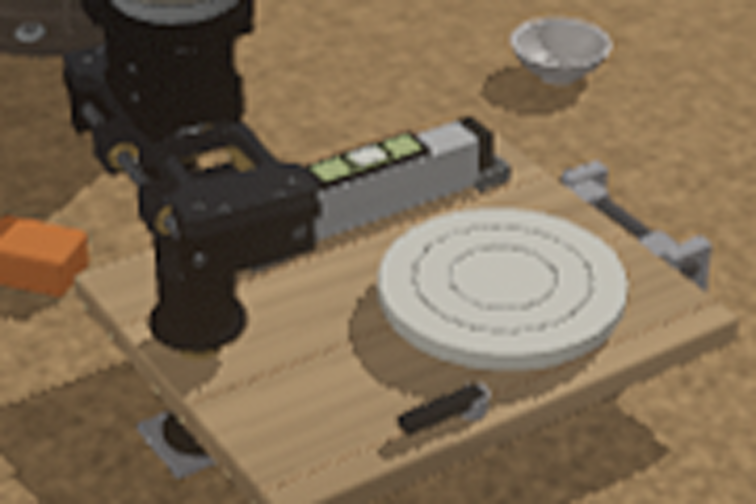

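Run:
```python
from h import *
c=np.load('pics/s15.npz');g=c['pixels'].astype(np.float32)
# world axis of vial; sample at z: board-frame
r=np.radians(-5.4);x=np.array([np.cos(r),np.sin(r)]);y=np.array([-x[1],x[0]])
def proj(p):
    q=c['R']@p+c['t']; q=c['mtx']@q; return q[:2]/q[2]
# axis in image from vial cell corners in z15 (14px per px)
f=lambda a,b:(222+a/14-.46,185+b/14-.46)
A=ray(c,*f(42,232),102);B=ray(c,*f(380,120),102);print(A,B,np.linalg.norm(A-B),np.degrees(np.arctan2(*(B-A)[1::-1])))
O=np.array([486-1.5,-70.5,102.]); d=np.r_[y,0]; n=np.r_[x,0]
for off in (-6,-4,-2,0,2,4):
    S=np.arange(-45,45,1.5); uv=np.array([proj(O+d*s+n*off) for s in S],np.float32)
    v=cv2.remap(g,uv[None,:,0],uv[None,:,1],cv2.INTER_LINEAR)[0]
    print(off,' '.join(f'{int(s)}:{int(a[0])}/{int(a[1])}' for s,a in zip(S,v)))
```

```text
[ 481.45341297 -107.21182057  102.        ] [488.44682771 -36.10731903 102.        ] 71.44758910488596 84.38279502375015
-6 -45:46/47 -43:46/47 -42:46/46 -40:45/43 -39:42/45 -37:40/49 -36:60/83 -34:80/114 -33:96/135 -31:107/152 -30:107/151 -28:106/150 -27:111/155 -25:113/158 -24:108/152 -22:105/147 -21:105/149 -19:107/151 -18:109/153 -16:100/142 -15:68/98 -13:52/72 -12:62/81 -10:91/112 -9:124/146 -7:147/165 -6:161/172 -4:168/174 -3:170/175 -1:173/180 0:176/184 1:177/184 3:173/179 4:168/175 6:165/172 7:159/169 9:146/160 10:119/136 12:80/96 13:55/75 15:58/85 16:81/116 18:106/149 19:114/159 21:110/154 22:107/150 24:105/148 25:108/152 27:114/159 28:114/160 30:109/153 31:102/144 33:89/127 34:71/99 36:57/75 37:63/77 39:86/102 40:105/121 42:121/136 43:128/142
-4 -45:47/49 -43:47/49 -42:48/48 -40:44/45 -39:40/44 -37:49/63 -36:69/97 -34:96/137 -33:114/161 -31:117/164 -30:116/163 -28:119/166 -27:125/174 -25:124/173 -24:118/165 -22:115/162 -21:115/161 -19:118/166 -18:119/168 -16:98/140 -15:73/106 -13:63/87 -12:71/94 -10:105/128 -9:143/165 -7:171/186 -6:180/189 -4:182/189 -3:183/190 -1:188/196 0
[... 2201 characters left out ...]
37:119/117 39:145/143 40:163/163 42:170/170 43:171/171
4 -45:49/50 -43:49/50 -42:46/46 -40:41/40 -39:37/39 -37:43/54 -36:68/95 -34:95/135 -33:113/161 -31:123/174 -30:125/175 -28:123/172 -27:120/169 -25:119/167 -24:119/167 -22:122/171 -21:126/175 -19:121/170 -18:111/158 -16:90/130 -15:66/96 -13:55/81 -12:62/87 -10:88/111 -9:120/137 -7:142/155 -6:162/172 -4:172/183 -3:177/189 -1:172/184 0:168/180 1:164/175 3:165/175 4:176/186 6:182/193 7:168/181 9:148/164 10:100/118 12:47/64 13:56/81 15:84/119 16:105/149 18:122/171 19:122/170 21:122/170 22:124/173 24:124/173 25:123/171 27:122/171 28:121/170 30:121/171 31:110/158 33:90/129 34:78/99 36:83/89 37:112/112 39:144/143 40:164/165 42:171/172 43:170/171
```

The bubble is 0.4 mm off the midpoint: its edges are at −9.8 and +10.5 mm, and the lines are at ±13.2 mm. The knob is held at about 20 N and the pose is steady, so I'm handing in.

```bash
python3 -c "
from cell import env
s=env.state();print(s['t'],s['ft_force'],s['eef_pos'],s['opening']);print(env.job_done())"
```

```text
21.7 [-6.10205089  1.70338633 20.90887345] [ 535.97676745 -225.72781979   90.05466625] 0.41563150341248767
the job is handed in; nothing more can be done
None
```

I seated the spirit level in the cradle and let go. I then gripped the knob, pressed it down about 11 mm until the foot stood on its pad, and turned it about 62° clockwise. I handed the job in at 21.7 s, still holding the knob pressed down; no verdict was reported.

**Last checks:**
- **Bubble:** about 0.4 mm from the middle in the scene camera, against the 4.5 mm allowed.
- **Push on the knob:** about 21 N down, with a steady hand position. There was also about 6 N of sideways force from a slight grip offset. I judged the foot to be on its pad from the force rising sharply and the height no longer dropping, not from a direct measurement.
- **Level:** it lies in both saddles and nothing is touching it. The camera estimates of the cradle's centre along its length differed by about 6 mm, so I placed the level near their average. Checks just before lowering it disagreed by 1–2 mm in opposite directions.
- **Other things on the counter:** none of my moves went near them, and those in view in the last pictures looked unmoved. I did not measure each one.

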